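# Put the coasters away and slide the case's hatch shut

### The arm

A 6-joint arm with a two-finger parallel gripper is mounted at the origin on the work surface. World frame = base frame: x ahead of the robot, y to its left, z up, the work surface at z = 0. Lengths are in m, angles in rad, forces in N, time in s.
With the tool pointing down it reaches from about 0.35 to 0.85 m from the base axis. Payload 8.1 kg.
Tool frame: the origin (TCP) lies at the very end of the fingers, on their centre line; the grasp point (between the pads) lies 19 mm behind it; z points along the fingers, y is the direction in which the jaws open and shut (so a half turn about z gives the same grasp; the last joint's range is limited). The gripper opens to 93 mm and grips with 3 to 60 N. Pads are 15 mm wide; open, the fingers measure 128 mm over their backs; the gripper's body (75 mm by 188 mm) begins 65 mm behind the grasp point.
Start: joints at [1.052, 0.13, 1.488, -0, 1.523, -0.085], TCP at [0.252, 0.544, 0.219] pointing down, gripper open.
Joint ranges: [-2.96, 2.96], [-0.89, 2.26], [0.02, 2.5], [-1.34, 4.48], [0, 2.73], [-2.66, 2.66]. Speed limits (rad/s): [2.39, 2.39, 2.79, 3.14, 3.14, 3.14].

### API

Orientations are given as a rotation vector (axis times angle).
In Python, from plant import * gives the robot as it stands.
- The arm moves only by the tool apply_moves, never from a script. Its argument "commands" is one flat list of numbers, 7 for each row, row after row: the shift along the world's x, y, z in cm, then the turn, a rotation vector about the world's x, y, z in rad, then the finger opening in cm, from 0 to 9.3. A call has 1 to 8 rows; each row shifts and turns the pose as measured when the row begins; what a row does not reach is not made up. A row lasts 1/8 s, in which the tool goes at most 62.5 mm and 10.7 degrees, less where a joint would pass 70% of its speed; a pose out of reach is approached as far as the arm can. A call with a gripper value outside its range is refused whole. The fingers move at their own pace and stop on an object; "squeeze" is the grip in N (left out, the last holds). Time passes only in rows, so rows that do not move let the fingers close. It gives the time, the measured TCP pose, the force and the opening at its end, in the units of the state.
- read_state(): the state, without advancing time (a new reading comes with each control period).
- read_camera(name): name is "scene" or "top" or "wrist"; returns (picture, depth): 480x640x3 uint8, blue, green, red; 480x640 float32, m along the optical axis (not along the pixel's ray), 0 where there is no reading.
- camera_model(name): a dict with "intrinsics" (3x3 intrinsics, pixels), "R" (3x3) and "t" (3): a world point X has camera coordinates R X + t. Camera axes: x right, y down, z forward; pixel columns grow to the right and rows downward; lengths in m; the calibration is good to about 2 mm. A picture is of the moment at which its call begins: read the wrist's pose just before it. camera_model takes no time and is no camera call; for the wrist camera it gives the pose at the moment of the call.
- close_job(): hands the job in, once; it reports no verdict.
Trained networks look in the newest picture that a camera, given by its name, has taken for a name from the list of things; names that differ only in an ending like _2 or _b are one class to them, and where a whole thing is asked for, a point or a joint stands for the part that bears it (a point fixed in the world has none). Each returns a list of dicts, best first, with "conf" (0 to 1); they miss things now and then, are a little off and sometimes report something else, mostly with a low value. They report only what shows in the picture. A call takes as long as a camera call. They do not tell look-alikes from the thing itself.
- find_in(query, camera): "point" ([x, y, z] in m, in the coordinates of the camera as it stood for that picture, good to about 4 mm: the middle of the surface that is visible of it).
- cut_out(query, camera): "mask" (480x640 bool, what is visible of it).
- spot_point(query, camera): "point" ([x, y, z] in m, in the coordinates of the camera as it stood for that picture, good to about 4 mm: a listed point, or the origin of a listed thing).
The state is a dict: "t": time; "q": joint angles; "dq": joint speeds; "joint_torque": joint torques, N m; "tool_pos": TCP position; "orientation": TCP orientation; "force": force on the tool from outside, world axes, zero at the start; "wrist_torque": the same for the moment, N m; "opening": finger opening in m.
Only numpy, scipy, OpenCV 4.12 (cv2) and the standard library are available. Lean on these libraries where they do the work, as an engineer would, in place of code of your own. Each camera call takes 0.05 s, during which the arm holds its last target. There are 200 camera calls.

### The job

Put the pile of three small wooden coasters away in the snug well of the low wooden case, lowering it in rather than dropping it, so that all three lie flat at the bottom. Then push the case's sliding metal hatch along its track until it is fully closed against the frame. Leave the other things on the counter where they stand.

Things in the scene. Friction and masses are not known exactly. Their poses are not given: they have to be found in the camera images.
- case: Low wooden case fixed to the counter, 157 (x) by 180 (y) by 56 mm high; origin at the centre of its underside, z up. The well is towards -y; towards +y is a wooden deck, top 42 mm up, under the open hatch. Track walls 10 mm thick, 56 mm high, run along both long sides (137 mm between them). The 12 mm thick, 56 mm high frame at the -y end is what the hatch closes against.
- well (a point): Centre of the well's floor, 8 mm above the counter, at x = 0, y = -45 mm of the case; axes of the case. The well is 66 mm square, open at the top. Walls above its floor: 34 mm high at +y (deck), 48 mm at -y (frame); on its two x sides, shoulders 32 mm high and 12 mm long at each corner, with a finger bay between them.
- bay (a point): Middle of the floor of the finger bay on the well's +x side, level with the well floor; the other bay mirrors it at -x. Each bay is open to the well and at the top, 42 mm wide (y) and 35 mm deep (x) out to the track wall, so that fingers holding the pile across the case's x have room there.
- hatch (a joint): Opening of the hatch in m: 0 closed against the frame, 0.088 fully open; opens towards the case's +y. Starts at 0.076 to 0.088, well uncovered. About 2 N of friction; stays where left. Aluminium panel 143 by 80 mm (x by y), underside 43 and top 50 mm above the counter, captive in the tracks. A pile flat in the well stays 5 mm under it; a coaster standing proud blocks it.
- ridge (a point): Middle of the top edge of the hatch's upright ridge, 70 mm above the counter; axes of the case. The ridge is 90 mm long (x), 12 mm thick (y), stands 20 mm above the panel and moves with it (x = 0, y = -14 mm of the case when closed, plus the joint value when open). Pushing its +y face towards the case's -y closes the hatch.
- coaster0_mid (a point): Centre of the lowest of three equal loose wooden coasters, 62 by 62 by 10 mm, 25 to 50 g each, lying exactly on one another as a 30 mm high pile on the counter; axes along its edges, z up.
- coaster1_mid (a point): Centre of the middle coaster: the centre of the pile, 15 mm above the counter at the start.
- coaster2_mid (a point): Centre of the top coaster.
- cup: Bystander: white cup, 58 mm across, 55 mm high; origin under its centre. It stands between the case and the pile.
- tamper: Bystander: steel coffee tamper, 52 mm across, 66 mm high; origin under its centre. It stands between the case and the pile, farther back.
- mug: Bystander: blue mug, 80 mm across, 92 mm high; origin under its centre.
- jar: Bystander: amber jar, 76 mm across, 100 mm high; origin under its centre.
- bowl: Bystander: white bowl, 100 mm across, 45 mm high; origin under its centre.
- spoon: Bystander: steel spoon 150 mm long lying flat on the counter, off to the left; origin under its middle.
Mind the look-alikes: they are no part of the job. There is more than one size of the case; the job needs the largest.

How it is judged:
By the outcome, as a careful person would: the job done as asked, in the order asked, and still so for the second after the job is handed in, with the robot touching nothing.
It also fails if it takes over 54 s, if anything falls off the work surface, if the arm or the gripper's body presses on something with over 40 N, if the wrist force passes 120 N, or if a joint passes its speed limit or range.

## Working session

There is one attempt and no reset: what is moved stays moved. The work goes in short steps, Python scripts to look and compute and a tool call to move; the robot and the scene stay as the last step left them, time stands still between calls to the robot, and variables do not carry over. Pictures are saved under pics/ and viewed, about 8 in all and at most 12, crops included, and the job is handed in when it is done.

Besides the shell and the picture viewer there is one more tool, called after "Emit:" in YAML: its name, and indented under it one key for each argument. apply_moves: Moves the arm, as the interface text tells. Its arguments: {"type":"object","properties":{"commands":{"type":"array"},"squeeze":{"type":"number"}},"required":["commands"]}

```bash
mkdir -p pics
cat > h.py <<'E'
from plant import *
import numpy as np, cv2
def w(cam,p,m=None):
    m=m or camera_model(cam); return np.array(m["R"]).T@(np.array(p)-np.array(m["t"]))
def pix(cam,X,m=None):
    m=m or camera_model(cam); c=np.array(m["R"])@np.array(X)+np.array(m["t"]); u=np.array(m["intrinsics"])@c; return u[:2]/u[2]
def cloud(d,m):
    K=np.array(m["intrinsics"]); v,u=np.mgrid[:480,:640]
    c=np.stack([(u-K[0,2])/K[0,0]*d,(v-K[1,2])/K[1,1]*d,d],-1)
    return (c-np.array(m["t"]))@np.array(m["R"])
E
python3 - <<'E'
from h import *
for c in ["scene","top"]:
    im,d=read_camera(c); cv2.imwrite(f"pics/{c}0.png",im); np.save(f"pics/{c}0.npy",d)
    for f,q in [(spot_point,"case"),(spot_point,"well"),(spot_point,"ridge"),(spot_point,"coaster1_mid"),(spot_point,"cup"),(spot_point,"tamper")]:
        for r in f(q,c)[:4]:
            X=w(c,r["point"]); print(c,q,round(r["conf"],2),X.round(3),pix(c,X).round())
s=read_state();print(s["t"],s["tool_pos"],s["orientation"],s["opening"],s["force"])
E
```

```text
scene case 0.92 [ 0.582 -0.212 -0.   ] [287. 353.]
scene case 0.86 [ 0.195 -0.331  0.003] [118. 310.]
scene case 0.68 [ 0.373 -0.241  0.005] [204. 318.]
scene case 0.62 [ 0.766 -0.114  0.002] [386. 362.]
scene well 0.79 [ 0.373 -0.271  0.002] [194. 327.]
scene well 0.77 [ 0.194 -0.363  0.003] [106. 318.]
scene well 0.56 [ 0.598 -0.259  0.01 ] [278. 369.]
scene ridge 0.96 [ 0.197 -0.339  0.046] [111. 298.]
scene ridge 0.77 [ 0.564 -0.147  0.074] [298. 307.]
scene ridge 0.77 [ 0.372 -0.25   0.043] [198. 308.]
scene ridge 0.66 [ 0.669 -0.001  0.004] [372. 309.]
scene coaster1_mid 0.67 [0.575 0.188 0.014] [377. 249.]
scene cup 0.71 [ 0.464  0.001 -0.001] [301. 276.]
scene tamper 0.86 [0.671 0.001 0.001] [373. 310.]
top case 0.95 [ 0.581 -0.209  0.001] [427. 209.]
top case 0.62 [ 0.192 -0.332  0.002] [488. 375.]
top case 0.36 [0.574 0.189 0.028] [263. 208.]
top well 0.87 [ 0.596 -0.255  0.006] [446. 203.]
top well 0.67 [ 0.384 -0.273  0.003] [458. 290.]
top well 0.58 [ 0.192 -0.358  0.006] [500. 375.]
top well 0.55 [0.772 0.172 0.005] [273. 134.]
top ridge 0.95 [ 0.376 -0.251  0.045] [454. 292.]
top ridge 0.77 [ 0.564 -0.14   0.071] [404. 208.]
top ridge 0.64 [ 0.195 -0.34   0.047] [499. 376.]
top ridge 0.27 [0.574 0.187 0.027] [264. 208.]
top coaster1_mid 0.53 [0.572 0.184 0.021] [265. 209.]
top cup 0.55 [ 0.463  0.006 -0.003] [339. 257.]
top tamper 0.75 [0.668 0.001 0.   ] [341. 174.]
0.7 [0.25217759 0.54444209 0.21867082] [6.76066043e-01 3.06795883e+00 3.79019102e-05] 0.09327352301048693 [-0.31048794  0.76335218 -0.6529658 ]
```

View pics/top0.png

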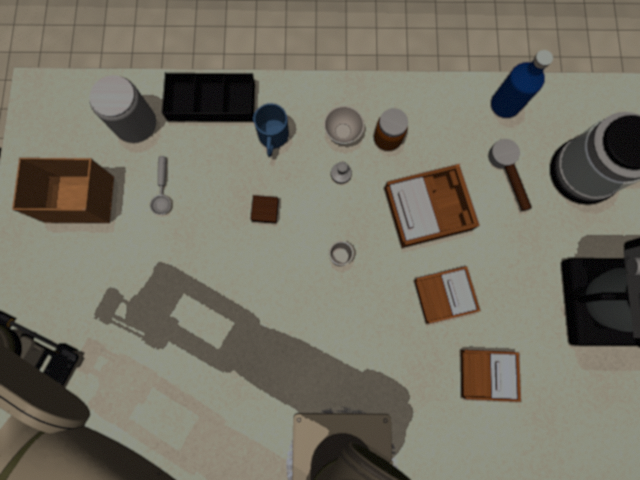

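View pics/scene0.png

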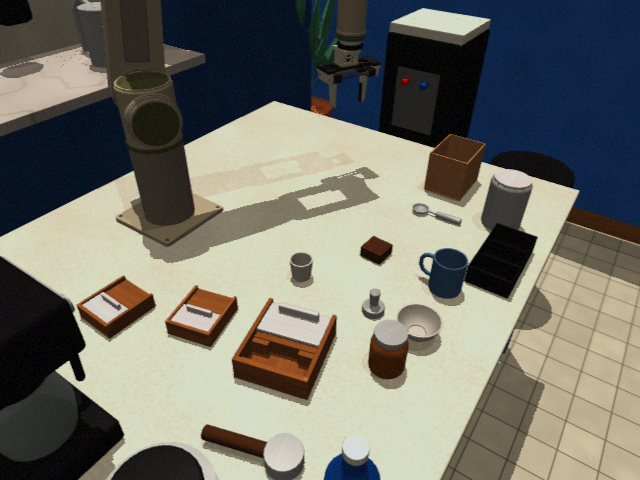

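Candidates in the top view: the cases are at (430,205), which is the largest, and at (448,293) and (490,375), which are smaller look-alikes. The dark square at (264,208) is the only pile. The cup is at (342,253) and the tamper at (341,174). I'll measure the big case and the pile, and crop to check the choice.

Run:
```python
from h import *
im=cv2.imread("pics/top0.png");d=np.load("pics/top0.npy");m=camera_model("top");P=cloud(d,m)
def sel(c,r,z0,z1):
    k=(np.hypot(P[...,0]-c[0],P[...,1]-c[1])<r)&(P[...,2]>z0)&(P[...,2]<z1)&(d>0); return P[k]
a=sel((.574,.187),.06,.02,.05); print("pile",len(a),np.median(a[:,2]),cv2.minAreaRect(a[:,:2].astype(np.float32)*1000))
a=sel((.58,-.21),.15,.048,.062); print("case rim",len(a),cv2.minAreaRect(a[:,:2].astype(np.float32)*1000))
a=sel((.58,-.21),.15,.02,.08); print("case all",len(a),cv2.minAreaRect(a[:,:2].astype(np.float32)*1000))
a=sel((.58,-.21),.15,.062,.085); print("ridge",len(a),cv2.minAreaRect(a[:,:2].astype(np.float32)*1000))
for c in [(.38,-.25),(.194,-.335)]:
    a=sel(c,.11,.015,.08); print("small",cv2.minAreaRect(a[:,:2].astype(np.float32)*1000)[1])
c1=cv2.resize(im[150:260,235:300],None,fx=4,fy=4); c2=cv2.resize(im[150:260,370:490],None,fx=4,fy=4)
cv2.imwrite("pics/crop0.png",np.hstack([c1,c2]))
```

```text
pile 680 0.029964648466879306 ((572.9652099609375, 186.97996520996094), (62.5501594543457, 63.20563888549805), 86.74565124511719)
case rim 2390 ((581.4790649414062, -208.98158264160156), (157.907958984375, 180.35086059570312), 14.910219192504883)
case all 4303 ((581.1318359375, -208.39622497558594), (158.29234313964844, 181.64068603515625), 14.934157371520996)
ridge 218 ((546.0661010742188, -153.86021423339844), (127.87767028808594, 32.758872985839844), 30.634992599487305)
small (106.60910034179688, 124.83837127685547)
small (124.36797332763672, 106.73072814941406)
```

View pics/crop0.png

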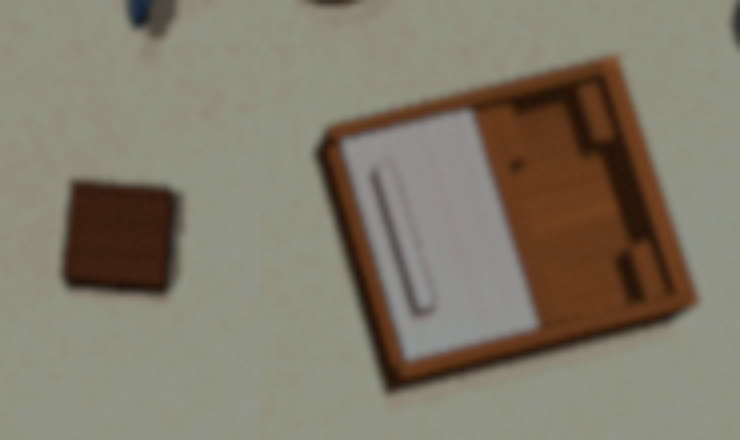

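The crop confirms the choice: the pile is the dark square, and the large open case has its hatch and ridge. The measured case is 158×180 mm, against 107×125 mm for the look-alikes. Case yaw is 14.9°, well centre (0.593, -0.252), pile centre (0.573, 0.187), pile yaw -3.25°. Next I move over the pile.

Emit:
apply_moves:
  commands: [4,-4.5,0,0,0,-0.15,9.3,4,-4.5,0,0,0,-0.15,9.3,4,-4.5,0,0,0,-0.15,9.3,4,-4.5,0,0,0,-0.15,9.3,4,-4.5,0,0,0,-0.15,9.3,4,-4.5,0,0,0,-0.15,9.3,4,-4.5,0,0,0,-0.15,9.3,4,-4.5,0,0,0,-0.15,9.3]
  squeeze: 25

```text
t: 1.7
tool_pos: [0.5774, 0.1761, 0.2201]
orientation: [2.32, 2.115, 0.007]
force: [0.9, 0.2, 0.4]
opening: 0.0929
```

```bash
cat >> h.py <<'E'
from scipy.spatial.transform import Rotation as Ro
def jaw():
    s=read_state(); R=Ro.from_rotvec(s["orientation"]).as_matrix(); y=R[:,1]
    print("tcp",np.round(s["tool_pos"],4),"jaw deg",round(np.degrees(np.arctan2(y[1],y[0])),2),"z",R[:,2].round(4),"f",np.round(s["force"],1),"open",round(s["opening"],4),"t",s["t"])
E
python3 - <<'E'
from h import *
jaw(); m=camera_model("wrist"); im,d=read_camera("wrist"); cv2.imwrite("pics/w0.png",im); P=cloud(d,m)
k=(np.hypot(P[...,0]-.573,P[...,1]-.187)<.06)&(P[...,2]>.02)&(P[...,2]<.04)&(d>0);a=P[k]
print(len(a),cv2.minAreaRect(a[:,:2].astype(np.float32)*1000),np.median(a[:,2]))
E
```

```text
tcp [0.5774 0.1761 0.2201] jaw deg -5.29 z [ 0.0048  0.0015 -1.    ] f [0.9 0.2 0.4] open 0.0929 t 1.7
3147 ((573.3642578125, 185.0216064453125), (62.298213958740234, 60.98251724243164), 85.8550796508789) 0.029090458808398858
```

View pics/w0.png

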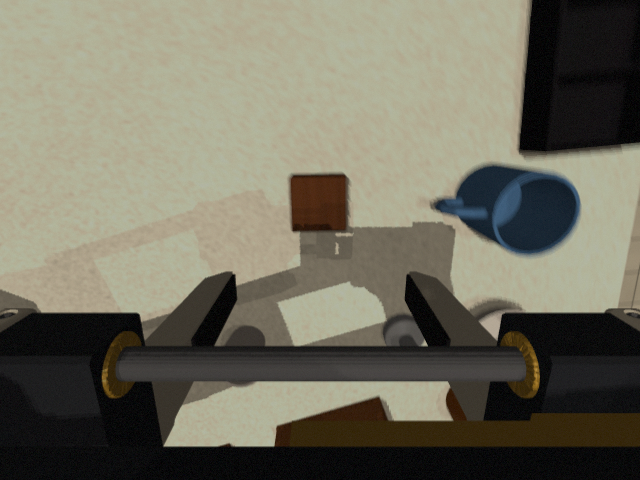

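The wrist view shows one pile at (320,202), with the mug clear at (515,208). I'll align with the pile and descend.

Emit:
apply_moves:
  commands: [-0.4,1.0,-2,-0.001,0.005,0.03,9.3,0,0,-4.5,0,0,0,9.3,0,0,-4.5,0,0,0,9.3,0,0,-4.5,0,0,0,9.3,0,0,0,0,0,0,9.3]

```text
t: 2.38
tool_pos: [0.5733, 0.1819, 0.0569]
orientation: [2.295, 2.144, -0.004]
force: [-0.4, -0.7, -0.2]
opening: 0.093
```

```bash
python3 -c "
from h import *
jaw()"
```

```text
tcp [0.5733 0.1819 0.0569] jaw deg -3.89 z [-0.0016 -0.0025 -1.    ] f [-0.4 -0.7 -0.2] open 0.093 t 2.375
```

Emit:
apply_moves:
  commands: [0,0.4,-1.5,0.0025,-0.0016,0,9.3,0,0,-1.5,0,0,0,9.3,0,0,-1.2,0,0,0,9.3,0,0,0,0,0,0,9.3]

```text
t: 2.88
tool_pos: [0.5756, 0.1887, 0.017]
orientation: [2.29, 2.147, 0.009]
force: [0.5, 1.1, -0.8]
opening: 0.0929
```

```bash
python3 -c "
from h import *
jaw()"
```

```text
tcp [0.5756 0.1887 0.017 ] jaw deg -3.7 z [ 0.0064  0.0019 -1.    ] f [ 0.5  1.1 -0.8] open 0.0929 t 2.875
```

Emit:
apply_moves:
  commands: [-0.2,-0.2,-1.2,-0.002,0.006,0,9.3,0,0,0,0,0,0,9.3]

```text
t: 3.12
tool_pos: [0.5744, 0.1865, 0.0051]
orientation: [2.292, 2.148, 0.002]
force: [0.1, 0.2, 0.6]
opening: 0.0928
```

```bash
python3 -c "
from h import *
jaw(); read_camera('wrist'); jaw()"
```

```text
tcp [0.5744 0.1865 0.0051] jaw deg -3.72 z [ 1.4e-03  1.0e-04 -1.0e+00] f [0.1 0.2 0.6] open 0.0928 t 3.125
tcp [0.5752 0.1868 0.0061] jaw deg -3.72 z [ 3.1e-03  5.0e-04 -1.0e+00] f [ 0.3 -0.5  0.7] open 0.0932 t 3.175
```

Emit:
apply_moves:
  commands: [0,0,0,0,0,0,5.5,0,0,0,0,0,0,5.5,0,0,0,0,0,0,5.5,0,0,0,0,0,0,5.5,0,0,0,0,0,0,5.5]
  squeeze: 30

```text
t: 3.8
tool_pos: [0.5762, 0.1869, 0.0073]
orientation: [2.29, 2.146, 0.007]
force: [-0.0, -0.3, -1.0]
opening: 0.0618
```

```bash
python3 -c "
from h import *
jaw()"
```

```text
tcp [0.5762 0.1869 0.0073] jaw deg -3.73 z [ 0.0051  0.001  -1.    ] f [-0.  -0.3 -1. ] open 0.0618 t 3.8
```

Emit:
apply_moves:
  commands: [0,0,2,-0.001,0.005,0,5.5,0,0,4,0,0,0,5.5,0,0,4,0,0,0,5.5,0,0,4,0,0,0,5.5,0,-3,1,0,0,0,5.5,0.2,-5,0,0,0,0.05,5.5,0.2,-5,0,0,0,0.05,5.5,0.2,-5,0,0,0,0.05,5.5]

```text
t: 4.8
tool_pos: [0.5794, 0.0054, 0.1609]
orientation: [-2.112, -2.325, 0.003]
force: [0.0, -0.5, -1.0]
opening: 0.0618
```

Run:
```python
from h import *
jaw(); im,d=read_camera("scene"); cv2.imwrite("pics/s1.png",cv2.resize(im[130:330,250:500],None,fx=3,fy=3))
jaw()
```

```text
tcp [0.5794 0.0054 0.1609] jaw deg 5.51 z [-0.0019 -0.0012 -1.    ] f [ 0.  -0.5 -1. ] open 0.0618 t 4.8
tcp [ 0.5795 -0.0008  0.1609] jaw deg 5.48 z [-0.002 -0.005 -1.   ] f [-0.7 -4.9 -1. ] open 0.0618 t 4.85
```

View pics/s1.png

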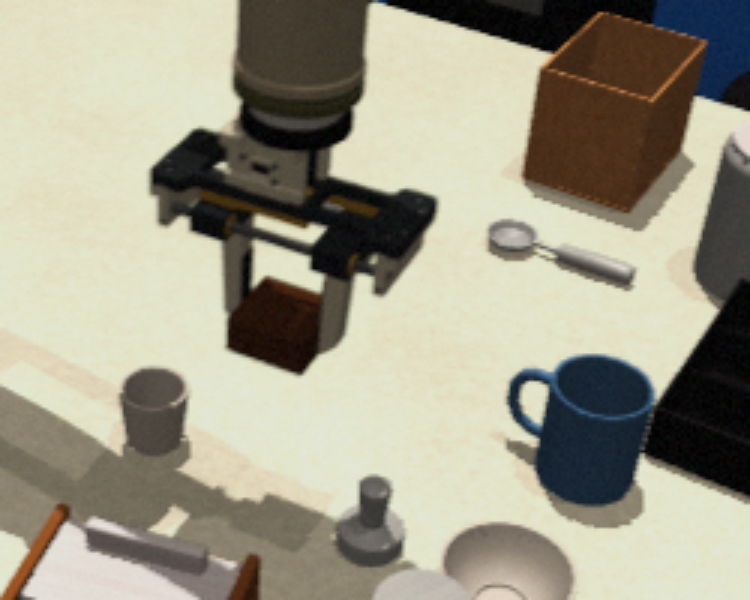

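The pile of three is held whole at (275,325) in the crop, and nothing stayed behind. Next is the well.

Emit:
apply_moves:
  commands: [0.3,-5,0,0,0,0.035,5.5,0.3,-5,0,0,0,0.035,5.5,0.3,-5,0,0,0,0.035,5.5,0.3,-5,-1,0,0,0.035,5.5,0.1,-2.5,-1,0,0,0.025,5.5,0,0,0,0,0,0,5.5]

```text
t: 5.6
tool_pos: [0.5913, -0.2337, 0.1396]
orientation: [1.911, 2.492, -0.007]
force: [0.8, 1.0, -1.5]
opening: 0.0616
```

```bash
cat > held.py <<'E'
from h import *
jaw(); ps=[]
for i in range(4): 
    s=read_state(); R=Ro.from_rotvec(s["orientation"]).as_matrix(); ps.append(list(s["tool_pos"])+[np.degrees(np.arctan2(R[1,1],R[0,1]))]+list(R[:2,2])); m=camera_model("wrist"); im,d=read_camera("wrist")
p=np.mean(ps,0); print("mean",p.round(4)); cv2.imwrite("pics/w1.png",im); np.save("pics/w1.npy",d)
P=cloud(d,m); 
c=np.cos(np.radians(14.92)); s_=np.sin(np.radians(14.92))
Rc=np.array([[c,s_],[-s_,c]]); C=np.array([.5813,-.2087])
print("tcp in case frame mm (well 0,-45)",(Rc@(p[:2]-C)*1000).round(1))
# held pile: points near tcp
D=P-p[:3]; k=(np.hypot(D[...,0],D[...,1])<.05)&(D[...,2]<.035)&(D[...,2]>.015)&(d>0)
print("held pts",k.sum())
v,u=np.nonzero(k); print(u.min(),u.max(),v.min(),v.max()) if k.sum() else None
for q in ["coaster1_mid","coaster2_mid","well","ridge"]:
    for r in spot_point(q,"wrist")[:2]:
        X=w("wrist",r["point"],m); print(q,round(r["conf"],2),X.round(4),"case",(Rc@(X[:2]-C)*1000).round(1))
E
python3 held.py
```

```text
tcp [ 0.5913 -0.2337  0.1396] jaw deg 15.04 z [-0.0016 -0.0044 -1.    ] f [ 0.8  1.  -1.5] open 0.0616 t 5.6
mean [ 5.91900e-01 -2.32400e-01  1.40400e-01  1.51119e+01 -6.00000e-04
 -4.50000e-03]
tcp in case frame mm (well 0,-45) [  4.1 -25.6]
held pts 14441
216 425 245 345
coaster2_mid 0.94 [ 0.5909 -0.233   0.1627] case [  3. -26.]
well 0.84 [ 0.5959 -0.2571  0.0036] case [  1.6 -50.6]
well 0.62 [ 0.3788 -0.27    0.0024] case [-211.5   -7.1]
ridge 0.84 [ 0.5675 -0.1478  0.0705] case [ 2.4 62.4]
ridge 0.73 [ 0.3753 -0.2526  0.046 ] case [-210.4   10.7]
```

View pics/w1.png

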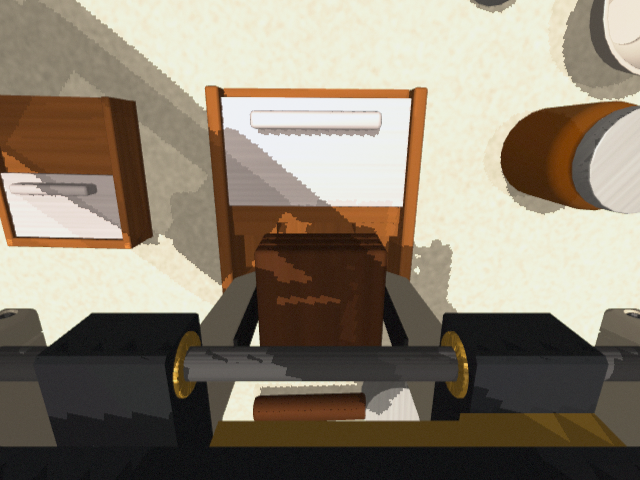

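The pile sits squarely in the fingers, with its front edge at v≈235–248, and the case is visible below it. I'll work out the pile's offset in hand and cross-check the case pose from the same picture.

```bash
cat > meas.py <<'E'
from h import *
c=np.cos(np.radians(14.92)); s_=np.sin(np.radians(14.92)); Rc=np.array([[c,s_],[-s_,c]]); C=np.array([.5813,-.2087])
d=np.load("pics/w1.npy"); m=camera_model("wrist"); P=cloud(d,m); Q=(P[...,:2]-C)@Rc.T*1000; Z=P[...,2]*1000
tz=read_state()["tool_pos"][2]*1000
ok=(d>0)&(d<.6)
v,u=np.mgrid[:480,:640]
h=ok&(u>262)&(u<378)&(v>225)&(v<340)&(Z>tz-20)&(Z<tz+40)
print("tz",tz)
for lo in range(-16,36,4):
    k=h&(Z-tz>=lo)&(Z-tz<lo+4)
    if k.sum()>10: print(lo,k.sum(),"y max/med",np.percentile(Q[k][:,1],[50,99]).round(1))
k=ok&(Z>tz+19)&(Z<tz+32)&(u>240)&(u<400)&(v>240)&(v<345); 
# top-face x extents by colour-edge at tcp front
r=cv2.minAreaRect(Q[h&(Z>tz+18)].astype(np.float32)); print("top face",r)
e=ok&(Z>51)&(Z<60)&(abs(Q[...,0])<95)&(Q[...,1]>-30)&(Q[...,1]<110)&(v<300)
print("walls x",[np.percentile(Q[e&(Q[...,0]*sg>55)][:,0],[1,50,99]).round(1) for sg in(-1,1)])
for sg in(-1,1):
    k=e&(Q[...,0]*sg>70); print("skew deg",np.degrees(np.polyfit(Q[k][:,1],Q[k][:,0],1)[0]).round(2))
k=ok&(Z>47)&(Z<53)&(abs(Q[...,0])<60)&(Q[...,1]>-30); print("hatch y",np.percentile(Q[k][:,1],[.5,99.5]).round(1), "ymax case",np.percentile(Q[e][:,1],99.5))
k=ok&(Z>66)&(Z<74)&(abs(Q[...,0])<60)&(Q[...,1]>20); print("ridge y",np.percentile(Q[k][:,1],[1,50,99]).round(1),"x",np.percentile(Q[k][:,0],[1,99]).round(1))
E
python3 meas.py
```

```text
tz 141.52070178949126
-8 143 y max/med [4.5 5. ]
-4 292 y max/med [4.5 5. ]
0 251 y max/med [4.2 5. ]
4 240 y max/med [4.7 5. ]
8 425 y max/med [4.5 5.1]
12 178 y max/med [4.6 5. ]
16 369 y max/med [4.7 5.2]
20 10360 y max/med [-17.7   4.5]
top face ((4.041780471801758, -18.903255462646484), (57.30625915527344, 48.80258560180664), 0.32515040040016174)
walls x [array([-78. , -72.3, -62.5]), array([67.1, 72.7, 78.2])]
skew deg 0.06
skew deg -0.01
hatch y [ 1.4 80.4] ymax case 86.79937255754726
ridge y [59.  64.8 70.7] x [-43.2  43.6]
```

Run:
```python
from h import *
c=np.cos(np.radians(14.92)); s_=np.sin(np.radians(14.92)); Rc=np.array([[c,s_],[-s_,c]]); C=np.array([.5813,-.2087])
for nm,cam in(("pics/top0.npy","top"),("pics/w1.npy","wrist")):
    d=np.load(nm); P=cloud(d,camera_model(cam)); Q=(P[...,:2]-C)@Rc.T*1000; Z=P[...,2]*1000; o=(d>0)
    k=o&(Z>66)&(Z<74)&(abs(Q[...,0])<40)&(abs(Q[...,1]-60)<40); print(cam,"ridge y",np.percentile(Q[k][:,1],[2,50,98]).round(1))
    k=o&(Z>46)&(Z<53.5)&(abs(Q[...,0])<35)&(Q[...,1]>-20)&(Q[...,1]<100); print("hatch",np.percentile(Q[k][:,1],[.5,99.5]).round(1),np.median(Z[k]))
    for sg in(-1,1):
        k=o&(Z>53)&(Z<60)&(abs(Q[...,0]*sg-73.5)<2.5)&(abs(Q[...,1])<120); print("wall",sg,np.percentile(Q[k][:,1],[.3,99.7]).round(1),np.median(Z[k]))
    k=o&(Z>52)&(Z<60)&(abs(Q[...,0])<50)&(Q[...,1]<-60)&(Q[...,1]>-110)
    if k.sum(): print("frame y",np.percentile(Q[k][:,1],[2,50,98]).round(1))
    k=o&(Z>36)&(Z<45)&(abs(Q[...,0])<25)&(abs(Q[...,1])<30)
    if k.sum(): print("deck y",np.percentile(Q[k][:,1],[1,50,99]).round(1), k.sum())
```

```text
top ridge y [61.8 68.2 73.6]
hatch [ 3.  83.6] 49.71111778864935
wall -1 [-87.5  89.3] 55.910988817301515
wall 1 [-89.3  88.6] 55.660789640590814
frame y [-89.3 -83.3 -77. ]
deck y [-11.8  -5.3  17.2] 111
wrist ridge y [59.1 64.8 70.6]
hatch [ 1.4 80.5] 49.51744385561783
wall -1 [-67.5  87.5] 55.57669892215786
wall 1 [-56.7  87.1] 55.44826121438284
deck y [-13.9  -7.2  -0.9] 969
```

Emit:
apply_moves:
  commands: [0.1,-2.1,0,0.004,0,-0.005,5.5,0,0,-2.5,0,0,0,5.5,0,0,-2,0,0,0,5.5,0,0,0,0,0,0,5.5]

```text
t: 6.5
tool_pos: [0.5946, -0.2552, 0.0964]
orientation: [1.91, 2.489, -0.001]
force: [0.5, 0.3, -0.7]
opening: 0.0617
```

```bash
cat > m2.py <<'E'
from h import *
import sys
c=np.cos(np.radians(14.92)); s_=np.sin(np.radians(14.92)); Rc=np.array([[c,s_],[-s_,c]]); C=np.array([.5813,-.2087])
ps=[]
for i in range(4):
    s=read_state(); R=Ro.from_rotvec(s["orientation"]).as_matrix(); ps.append(list(s["tool_pos"]*1)+[np.degrees(np.arctan2(R[1,1],R[0,1]))]+list(R[:2,2])+list(s["force"])); m=camera_model("wrist"); im,d=read_camera("wrist")
p=np.mean(ps,0); print("mean",p.round(4),"open",s["opening"],"t",s["t"]); np.save("pics/w2.npy",d); cv2.imwrite(sys.argv[1],im)
print("tcp case",(Rc@(p[:2]-C)*1000).round(1))
P=cloud(d,m); Q=(P[...,:2]-C)@Rc.T*1000; T=Rc@(p[:2]-C)*1000; Z=P[...,2]*1000; tz=p[2]*1000; o=d>0; D=Q-T
k=o&(abs(D[...,0])<27)&(abs(D[...,1])<45)&(Z>tz+10)&(Z<tz+32)&(Z>60)
if k.sum(): 
    print("pile top z",np.median(Z[k]).round(1),"front y med/99",[np.percentile(Q[k&(Z<tz+18)][:,1],[50,99]).round(1) if (k&(Z<tz+18)).sum() else None, np.percentile(Q[k][:,1],99.5).round(1)])
    print(cv2.minAreaRect(Q[k].astype(np.float32)))
k=o&(Z>66)&(Z<74)&(abs(Q[...,0])<40)&(abs(Q[...,1]-50)<60)&(Q[...,1]-T[1]>45); print("ridge y",np.percentile(Q[k][:,1],[2,50,98]).round(1)) if k.sum() else 0
k=o&(Z>46)&(Z<53.5)&(abs(Q[...,0])<35)&(D[...,1]>38); print("hatch",np.percentile(Q[k][:,1],[.5,99.5]).round(1)) if k.sum() else 0
k=o&(Z>38)&(Z<46)&(abs(Q[...,0])<30)&(abs(Q[...,1])<25); print("deck",np.percentile(Q[k][:,1],[1,50,99]).round(1)) if k.sum() else 0
for sg in(-1,1):
    k=o&(Z>53)&(Z<59)&(abs(Q[...,0]*sg-73.5)<9)&(Q[...,1]>-20)&(Q[...,1]<80)&(D[...,1]>38); print("wall x",np.percentile(Q[k][:,0],[2,98]).round(1)) if k.sum() else 0
E
python3 m2.py pics/w2.png
```

```text
mean [ 5.95400e-01 -2.55400e-01  9.80000e-02  1.50111e+01  5.00000e-03
 -3.90000e-03  1.24100e-01  1.95900e-01 -4.60300e-01] open 0.06173707189153485 t 6.65
tcp case [  1.6 -48.8]
pile top z 121.1 front y med/99 [array([-19.8, -19.3]), np.float64(-19.4)]
((1.6172809600830078, -45.040740966796875), (52.03847122192383, 53.997108459472656), 89.99938201904297)
ridge y [59.1 64.5 70.3]
hatch [ 1.1 80.5]
deck [-13.8  -6.9  -0.5]
wall x [-77.9 -68.6]
wall x [68.4 77.7]
```

View pics/w2.png

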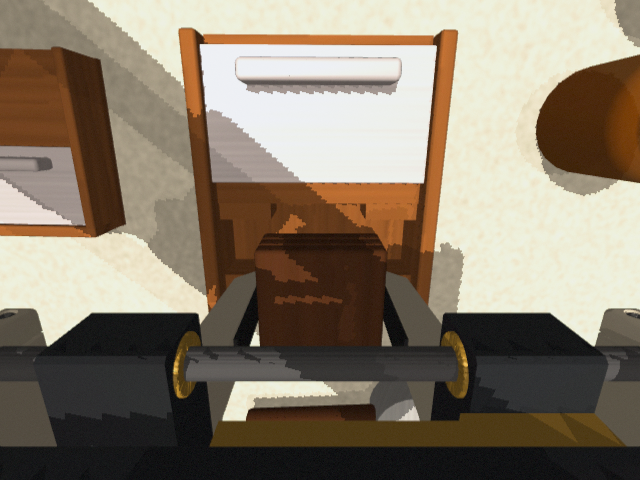

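The pile is now just above the well. By the deck edge it needs +3.5 mm in case y and -1.6 mm in case x. I'll correct, go lower and re-check.

Emit:
apply_moves:
  commands: [-0.24,0.3,-1.5,0.004,0.005,0,5.5,0,0,-1,0,0,0,5.5,0,0,0,0,0,0,5.5]

```text
t: 7.08
tool_pos: [0.5945, -0.2524, 0.0743]
orientation: [1.909, 2.49, 0.002]
force: [-0.1, -0.2, -0.7]
opening: 0.0618
```

```bash
python3 m2.py pics/w3.png
```

```text
mean [ 5.94900e-01 -2.52600e-01  7.50000e-02  1.50535e+01  4.60000e-03
 -2.10000e-03 -2.84600e-01 -1.85900e-01 -9.71200e-01] open 0.06157378334885711 t 7.225
tcp case [  1.9 -45.9]
pile top z 97.5 front y med/99 [array([-17. , -16.4]), np.float64(-16.5)]
((1.853240966796875, -42.28527069091797), (52.236541748046875, 53.994014739990234), 89.9566650390625)
ridge y [59.  64.5 70.4]
hatch [ 1.6 80.5]
deck [-14.1  -7.2  -0.3]
wall x [-77.8 -68.5]
wall x [68.3 77.6]
```

Run:
```python
from h import *
c=np.cos(np.radians(14.92)); s_=np.sin(np.radians(14.92)); Rc=np.array([[c,s_],[-s_,c]]); C=np.array([.5813,-.2087])
d=np.load("pics/w2.npy");m=camera_model("wrist");P=cloud(d,m);Q=(P[...,:2]-C)@Rc.T*1000;Z=P[...,2]*1000
for a,b in[(-21,-17.5),(-25,-20),(-33,-25)]:
    k=(d>0)&(Q[...,1]>a)&(Q[...,1]<b)&(abs(Q[...,0])<45)&(Z>92)&(Z<102)
    print(np.percentile(Q[k][:,0],[.5,99.5]).round(1))
k=(d>0)&(Z>38)&(Z<46)&(abs(Q[...,0])<60)&(abs(Q[...,1])<25)
print([ (x,np.percentile(Q[k&(abs(Q[...,0]-x)<4)][:,1],1).round(1)) for x in(-48,-40,-20,0,20,40,48) if (k&(abs(Q[...,0]-x)<4)).sum()>20])
```

```text
[-29.1  31.5]
[-29.2  31.7]
[-29.2  31.7]
[(-48, np.float64(-24.5)), (-40, np.float64(-24.6)), (-20, np.float64(-14.4)), (0, np.float64(-14.2)), (20, np.float64(-14.2)), (40, np.float64(-24.9)), (48, np.float64(-24.9))]
```

Pile centre sits at +1.25 mm in x, and y needs about +0.7 mm. I'll correct that, then enter slowly while watching the force.

Emit:
apply_moves:
  commands: [-0.15,0.03,-1,0.002,0.004,-0.002,5.5,0,0,-0.8,0,0,0,5.5,0,0,0,0,0,0,5.5]

```text
t: 7.65
tool_pos: [0.5941, -0.2528, 0.0571]
orientation: [1.913, 2.489, 0.001]
force: [0.3, -0.1, -0.6]
opening: 0.0615
```

```bash
python3 m2.py pics/w4.png
python3 - <<'E'
from h import *
c=np.cos(np.radians(14.92)); s_=np.sin(np.radians(14.92)); Rc=np.array([[c,s_],[-s_,c]]); C=np.array([.5813,-.2087])
d=np.load("pics/w2.npy");m=camera_model("wrist");P=cloud(d,m);Q=(P[...,:2]-C)@Rc.T*1000;Z=P[...,2]*1000
k=(d>0)&(Q[...,1]>-33)&(Q[...,1]<-20)&(abs(Q[...,0])<45)&(Z>72)&(Z<86)
print(np.percentile(Q[k][:,0],[.5,99.5]).round(1))
E
```

```text
mean [ 5.94400e-01 -2.52900e-01  5.77000e-02  1.49228e+01  3.00000e-03
 -1.30000e-03  3.36100e-01 -2.33200e-01 -1.22190e+00] open 0.06182602977130359 t 7.8
tcp case [  1.3 -46.1]
pile top z 80.1 front y med/99 [array([-17.1, -16.6]), np.float64(-16.7)]
((1.2724342346191406, -42.229034423828125), (51.90904998779297, 53.9961051940918), 89.99935150146484)
ridge y [59.1 64.4 70.3]
hatch [ 1.3 80.4]
deck [-14.1  -7.2  -0.7]
wall x [-77.8 -68.4]
wall x [68.2 77.6]
[-29.7  31.1]
```

Emit:
apply_moves:
  commands: [-0.1,0.07,-0.5,0.001,0.003,0,5.5,0,0,-0.5,0,0,0,5.5,0,0,-0.5,0,0,0,5.5,0,0,0,0,0,0,5.5]

```text
t: 8.35
tool_pos: [0.594, -0.2525, 0.0428]
orientation: [1.913, 2.49, -0.0]
force: [0.2, -0.5, -1.1]
opening: 0.0615
```

```bash
python3 m2.py pics/w5.png
python3 - <<'E'
from h import *
c=np.cos(np.radians(14.92)); s_=np.sin(np.radians(14.92)); Rc=np.array([[c,s_],[-s_,c]]); C=np.array([.5813,-.2087])
d=np.load("pics/w2.npy");m=camera_model("wrist");P=cloud(d,m);Q=(P[...,:2]-C)@Rc.T*1000;Z=P[...,2]*1000
k=(d>0)&(Q[...,1]>-33)&(Q[...,1]<-20)&(abs(Q[...,0])<45)&(Z>57)&(Z<72)
print(np.percentile(Q[k][:,0],[.5,99.5]).round(1))
E
```

```text
mean [ 5.94300e-01 -2.52700e-01  4.33000e-02  1.49249e+01  2.00000e-03
 -1.40000e-03  1.06400e-01 -4.74900e-01 -9.38200e-01] open 0.06178717510827335 t 8.5
tcp case [  1.2 -45.8]
pile top z 65.5 front y med/99 [array([-16.5, -16.1]), np.float64(-16.3)]
((1.2586135864257812, -41.96257781982422), (52.0215950012207, 53.99094009399414), 89.93511199951172)
ridge y [59.  64.4 70.2]
hatch [ 1.5 80.4]
deck [-17.4  -8.8  -0.7]
wall x [-77.8 -68.4]
wall x [68.2 77.6]
[-29.9  30.9]
```

The pile bottom is already below the shoulders with no contact. Continuing down.

Emit:
apply_moves:
  commands: [-0.05,0,-0.5,0.001,0.002,0,5.5,0,0,-0.5,0,0,0,5.5,0,0,-0.5,0,0,0,5.5,0,0,0,0,0,0,5.5]

```text
t: 9.05
tool_pos: [0.5941, -0.2529, 0.0279]
orientation: [1.913, 2.49, -0.0]
force: [0.1, 0.3, -1.6]
opening: 0.0618
```

```bash
python3 m2.py pics/w6.png
```

```text
mean [ 5.94400e-01 -2.53000e-01  2.83000e-02  1.49246e+01  1.40000e-03
 -1.10000e-03 -9.68000e-02  4.00000e-01 -1.09320e+00] open 0.06159707255284927 t 9.2
tcp case [  1.3 -46.2]
ridge y [59.  64.3 70.2]
hatch [ 1.6 80.4]
deck [-17.7  -8.6  -0.8]
wall x [-77.8 -68.3]
wall x [68.2 77.6]
```

Emit:
apply_moves:
  commands: [0,0,-0.4,0,0,0,5.5,0,0,-0.4,0,0,0,5.5,0,0,-0.2,0,0,0,5.5,0,0,-0.2,0,0,0,5.5]

```text
t: 9.75
tool_pos: [0.5951, -0.2533, 0.0166]
orientation: [1.912, 2.488, 0.0]
force: [-0.7, -0.5, -1.8]
opening: 0.0619
```

Emit:
apply_moves:
  commands: [0,0,-0.15,0,0,0,5.5,0,0,-0.15,0,0,0,5.5]

```text
t: 10.0
tool_pos: [0.5957, -0.2537, 0.0153]
orientation: [1.911, 2.487, 0.001]
force: [-6.1, 1.5, 13.3]
opening: 0.0616
```

```bash
python3 m2.py pics/w7.png|head -2
```

```text
mean [ 5.95800e-01 -2.53800e-01  1.53000e-02  1.49243e+01  4.20000e-03
 -2.70000e-03 -3.91860e+00  6.81400e-01  8.51310e+00] open 0.061582752559522794 t 10.15
```

That is floor contact at the expected height. Release gently.

Emit:
apply_moves:
  commands: [0,0,0,0,0,0,7.0,0,0,0,0,0,0,7.4,0,0,0,0,0,0,7.6]

```text
t: 10.58
tool_pos: [0.5964, -0.2541, 0.0159]
orientation: [1.91, 2.486, 0.001]
force: [-0.9, -0.2, -0.2]
opening: 0.0754
```

Emit:
apply_moves:
  commands: [0,0,1,0,0,0,7.6,0,0,2,0,0,0,7.6,0,0,4,0,0,0,7.6,0,0,5,0,0,0,7.6,-0.5,2,4,0,0,0,7.6,-1,4,2,0,0,0,7.6,0,0,0,0,0,0,5]

```text
t: 11.45
tool_pos: [0.5811, -0.193, 0.211]
orientation: [1.907, 2.48, 0.005]
force: [0.4, -0.2, -0.3]
opening: 0.0697
```

Run:
```python
from h import *
jaw()
c=np.cos(np.radians(14.92)); s_=np.sin(np.radians(14.92)); Rc=np.array([[c,s_],[-s_,c]]); C=np.array([.5813,-.2087])
out=[]
for cam in["scene","wrist"]:
    m=camera_model(cam); im,d=read_camera(cam); P=cloud(d,m);Q=(P[...,:2]-C)@Rc.T*1000;Z=P[...,2]*1000
    k=(d>0)&(abs(Q[...,0])<28)&(abs(Q[...,1]+46)<26)&(Z<80)
    print(cam,k.sum(),np.percentile(Z[k],[2,10,50,90,98]).round(1) if k.sum() else 0)
    if cam=="wrist" and k.sum()>50:
        kk=k&(Z>30)&(Z<50);A=np.c_[Q[kk],np.ones(kk.sum())];print("plane",np.linalg.lstsq(A,Z[kk],rcond=None)[0].round(4))
    out.append(im)
cv2.imwrite("pics/rel.png",np.vstack([cv2.resize(out[0][270:420,200:400],(400,300)),cv2.resize(out[1],(400,300))]))
```

```text
tcp [ 0.5811 -0.193   0.211 ] jaw deg 14.87 z [ 0.0124 -0.0057 -0.9999] f [ 0.4 -0.2 -0.3] open 0.0697 t 11.45
scene 546 [35.1 36.3 37.9 39.6 40.8]
wrist 2239 [35.7 36.3 37.2 38.1 38.6]
plane [-1.10000e-03  1.40000e-03  3.72513e+01]
```

View pics/rel.png

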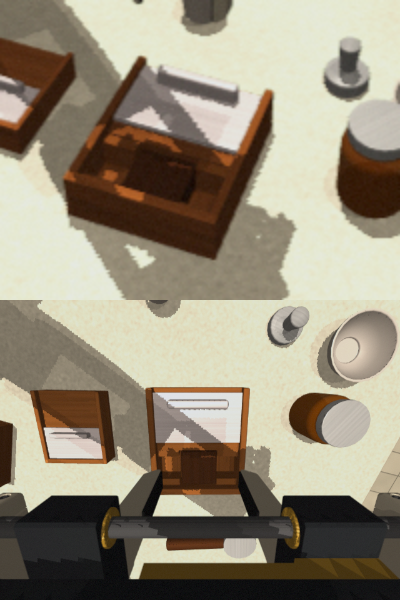

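The scene view (about 165,170) and the wrist view (about 198,465) show the pile lying in the well. Its top is at 37–38 mm and level to within 0.1°. The gripper is clear, so I close the fingers and go behind the ridge.

Emit:
apply_moves:
  commands: [-1.2,3.8,0,0.005,0.012,0,0,-1.2,3.8,0,0,0,0,0,0,0,0,0,0,0,0,0,0,-4,0,0,0,0,0,0,-4,0,0,0,0,0,0,0,0,0,0,0]

```text
t: 12.3
tool_pos: [0.5545, -0.1235, 0.1231]
orientation: [-1.921, -2.479, 0.01]
force: [-0.6, -1.0, 0.2]
opening: 0.0035
```

```bash
python3 m2.py pics/w8.png
```

```text
mean [ 5.56400e-01 -1.23900e-01  1.26100e-01  1.44668e+01 -3.70000e-03
 -2.70000e-03 -1.10000e-03 -4.52500e-01  4.85200e-01] open 0.0007078280524214455 t 12.45
tcp case [-2.2 88.3]
pile top z 148.8 front y med/99 [array([97. , 97.7]), np.float64(97.8)]
((-1.2911205291748047, 96.50981140136719), (22.64160919189453, 22.084497451782227), 43.30646514892578)
hatch [222.3 248.2]
deck [-11.7  -7.7  -4.2]
```

Emit:
apply_moves:
  commands: [0,0.7,0,0.003,-0.004,0.008,0,0,0,-3,0,0,0,0,0,0,-2.5,0,0,0,0,0,0,-1,0,0,0,0,0,0,0,0,0,0,0]

```text
t: 13.12
tool_pos: [0.5638, -0.1171, 0.071]
orientation: [1.901, 2.48, 0.013]
force: [0.0, -0.4, -0.0]
opening: 0.0003
```

```bash
python3 m2.py pics/w9.png | head -2
```

```text
mean [ 5.64300e-01 -1.17300e-01  7.17000e-02  1.50617e+01  1.98000e-02
 -4.20000e-03 -6.80000e-03 -2.75000e-02 -1.16900e-01] open 0.00042638181995146424 t 13.275
```

Emit:
apply_moves:
  commands: [-0.7,0,-0.7,0.004,0.02,0,0,0,0,-0.7,0,0,0,0,0,0,0,0,0,0,0]

```text
t: 13.7
tool_pos: [0.5577, -0.1178, 0.0582]
orientation: [1.911, 2.492, -0.0]
force: [-0.4, -0.0, 0.3]
opening: 0.0006
```

```bash
python3 m2.py pics/w10.png | head -2
```

```text
mean [ 5.58000e-01 -1.17800e-01  5.87000e-02  1.50429e+01  1.20000e-03
 -9.00000e-04  1.82700e-01 -4.84200e-01 -1.06200e-01] open 0.0004010757536346412 t 13.85
```

Emit:
apply_moves:
  commands: [0.26,-0.97,0,0,0,0,0,0.26,-0.97,0,0,0,0,0,0.26,-0.97,0,0,0,0,0,0.26,-0.97,0,0,0,0,0]

```text
t: 14.4
tool_pos: [0.5694, -0.1584, 0.0595]
orientation: [1.91, 2.493, 0.002]
force: [-0.3, 1.9, 1.8]
opening: 0.0006
```

```bash
python3 m2.py pics/w11.png | head -2
```

```text
mean [ 5.69500e-01 -1.59000e-01  5.95000e-02  1.50544e+01  2.30000e-03
 -7.00000e-04 -1.78000e-01 -3.45000e-02  4.09800e-01] open 0.0007249842822563948 t 14.55
```

Emit:
apply_moves:
  commands: [0.26,-0.97,0,0,0,0,0,0.25,-0.97,0,0,0,0,0,0.25,-0.97,0,0,0,0,0,0.25,-0.97,0,0,0,0,0]

```text
t: 15.1
tool_pos: [0.5798, -0.1979, 0.0593]
orientation: [1.909, 2.494, 0.002]
force: [-0.3, 2.6, -0.8]
opening: 0.0002
```

Emit:
apply_moves:
  commands: [0.1,-0.4,0,0,0,0,0,0.1,-0.4,0,0,0,0,0]

```text
t: 15.35
tool_pos: [0.5822, -0.2072, 0.0594]
orientation: [1.91, 2.493, 0.003]
force: [-0.1, 2.6, 1.2]
opening: 0.0005
```

```bash
python3 m2.py pics/w12.png | head -2
```

```text
mean [ 5.82200e-01 -2.07500e-01  5.94000e-02  1.50923e+01  2.10000e-03
  0.00000e+00 -1.65700e-01  1.20720e+00  1.91200e-01] open 0.0005150153356899891 t 15.5
```

Emit:
apply_moves:
  commands: [0.08,-0.3,0,0,0,0,0,0.08,-0.3,0,0,0,0,0]

```text
t: 15.8
tool_pos: [0.5827, -0.2098, 0.0593]
orientation: [-1.907, -2.492, -0.006]
force: [-7.3, 19.4, 12.2]
opening: 0.0006
```

Firm resistance at 20 N, at the expected closed position. I'll back off and check.

Emit:
apply_moves:
  commands: [-0.3,1,0,0,0,0,0,-0.3,1,0,0,0,0,0,0,0,3,0,0,0,0,0,0,5,0,0,0,0,0,1,5,0,0,0,0,-2,6,3,0,0,0,0,-2,6,1,0,0,0,0,-2,6,1,0,0,0,0]

```text
t: 16.8
tool_pos: [0.5162, -0.0056, 0.2389]
orientation: [-1.914, -2.488, -0.004]
force: [0.7, 1.4, 0.4]
opening: 0.0004
```

Run:
```python
from h import *
jaw()
c=np.cos(np.radians(14.92)); s_=np.sin(np.radians(14.92)); Rc=np.array([[c,s_],[-s_,c]]); C=np.array([.5813,-.2087])
out=[]
for cam in["scene","top"]:
    m=camera_model(cam); im,d=read_camera(cam); P=cloud(d,m);Q=(P[...,:2]-C)@Rc.T*1000;Z=P[...,2]*1000
    k=(d>0)&(Z>66)&(Z<74)&(abs(Q[...,0])<40)&(abs(Q[...,1])<60); print(cam,"ridge y",np.percentile(Q[k][:,1],[2,50,98]).round(1) if k.sum() else None)
    k=(d>0)&(Z>46)&(Z<53)&(abs(Q[...,0])<35)&(abs(Q[...,1])<95); print("hatch",np.percentile(Q[k][:,1],[.5,99.5]).round(1), np.median(Z[k]))
    for q in("cup","tamper"):
        for r in spot_point(q,cam)[:1]: print(q,w(cam,r["point"]).round(3))
    out.append(im)
cv2.imwrite("pics/end.png",np.hstack([cv2.resize(out[0][230:430,180:440],(390,300)),cv2.resize(out[1][140:270,320:490],(390,300))]))
```

```text
tcp [ 0.5162 -0.0056  0.2389] jaw deg 14.85 z [ 0.      0.0035 -1.    ] f [0.7 1.4 0.4] open 0.0004 t 16.8
scene ridge y [-23.9 -19.  -11.2]
hatch [-93.8 -20.7] 50.037081320153824
cup [0.463 0.001 0.   ]
tamper [ 0.763 -0.115  0.002]
top ridge y [-19.1 -13.8  -7.1]
hatch [-89.7  69.3] 49.54855700505643
cup [ 0.465  0.009 -0.004]
```

View pics/end.png

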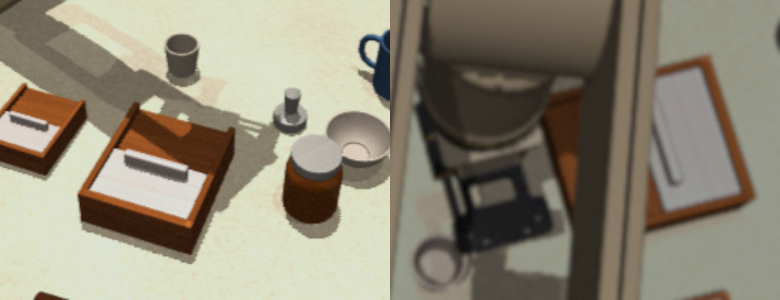

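The picture shows the hatch closed against the frame, its ridge at (155,165) in the left crop. The cup, tamper and jar stand where they were. The top camera puts the ridge at -13.8 mm, where -14 means closed. Handing in.

```bash
python3 -c "
from plant import *
print(close_job())"
```

```text
the job is handed in; nothing more can be done
None
```

I lowered the three coasters into the well of the largest case, released them at floor contact, and pushed the hatch shut. I handed the job in at about 17 s with the arm clear of everything.

**Pile:** after release, the wrist camera put its top at 37–38 mm, level to within about 0.1°. That fits three coasters lying flat at the bottom.

**Hatch:** the closing push met a firm stop, with the force rising from about 2.5 N to about 20 N sideways. The top camera then put the ridge at -13.8 mm, where -14 mm means closed.

**Checks that disagreed:**
- **Top and wrist cameras:** they differed by about 2 mm in y, so I aligned the pile by the case as seen in the wrist picture.
- **Scene camera, hatch:** it put the ridge about 5 mm further towards the frame (-19 mm). From its angle it sees only part of the ridge, so I trusted the top view and the firm stop.
- **Tamper:** the network's last tamper report was about at the jar, and I discarded it. The picture shows the tamper, cup and jar where they were.

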